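# Lay a printing block face up and push it home under the register gate

### The job

Lift the taller printing block out of the rack and stand it upright on the bench, then take it again by its two narrow sides and lay it down gently, face up, in front of the register gate with one narrow side towards the gate. Push it along the bench under the gate until that side is squarely against the head stop, without shifting the stop, and then count it in: swing the tally lever to its stop and let it spring back. Leave the short block in the rack and do not disturb the ink tin, the tape roll or the cork block.

Things in the scene. Friction and masses are not known exactly. Their poses are not given: they have to be found in the camera images.
- tall_block: Wooden printing block to load: a plain box 76 mm tall, 60 wide, 23 thick, 80 to 160 g, standing in a rack pocket (top 82 mm up). Origin: centre of its foot. Own z: foot to head; y: along the 60 mm, between the narrow sides; -x: the way its relief face looks, 11.5 mm from the origin (plain back 11.5 mm along +x). In the rack the face looks to the rack's -x. Laid face up, -x points up.
- tall_block_face (a point): Centre of the tall block's relief face (a flush frame with a round-headed figure), 38 mm from foot and head; 23 mm above the bench when the block lies face up, and 30 mm in front of the stop face when it is home.
- short_block: A second wooden block, 58 mm tall, 60 mm wide, 23 mm thick, with a striped face, in the other pocket of the rack. Leave it there. Origin: centre of its foot.
- rack: Fixed wooden rack 56 x 152 mm, two pockets along its y, 36.5 mm either side of its middle. Origin: centre of its underside. Pocket floor 6 mm up. End walls and divider, 80 mm high, cover the blocks' narrow sides; front and back are open above 18 mm high lips (outer faces 18 mm from the middle), so a block can be taken only across its 23 mm thickness (along the rack's x), from above.
- gate: Fixed metal gate: low bridge over a passage 92 mm wide, 30 high, open to its -x, with flared wings reaching 24 mm out. Bridge: x = 0 to 72 mm, top at 36, 14 mm sight slot in the middle. Origin: on the bench, middle of the mouth; +x is the push direction, y across. Grey tally counter (44 x 40 x 42 mm) on its +y side. Pushed home, the block still stands 8 to 28 mm out of the mouth.
- stop_face (a point): Centre of the head stop's contact face under the bridge, 11.5 mm above the bench, 32 to 52 mm behind the mouth (set differently each time); axes as the gate's. The stop is a 84 mm wide steel bar; its black clamp knob (top 48 mm up) rises through the sight slot, 6 mm behind the face. It holds up to about 35 N and slips back if pushed harder.
- tally_lever (a joint): Angle of the counter's sprung lever, rad: 0 at rest, 0.8 at its stop. Vertical pivot at x = 40, y = 82 mm of the gate, arm 55 mm. At rest the arm points to the gate's +y, leant 0.4 rad towards -x; it grows as the knob is pushed to the gate's +x. About 1 N at the knob at rest, 4 N at the stop; springs back when released.
- lever_knob (a point): Centre of the top of the lever's black upright knob (14 mm diameter), 73 mm above the bench; the knob stands 22 mm above the lever arm, whose top is 51 mm up. At rest near x = 19, y = 133 mm in the gate's frame; it moves 43 mm along the gate's x to the stop.
- ink_tin: Round ink tin, 67 mm diameter, 54 mm high, a bystander. Origin: centre of its underside.
- tape_roll: Roll of tape, 83 mm diameter, 19 mm high, lying flat, a bystander. Origin: centre of its underside.
- cork_block: Cork block 45 x 70 x 28 mm, a bystander. Origin: centre of its underside.

How it is judged (in metres and radians):
On the way, in this order (a step that is already met when the one before it is completed fails the run):
1. the tall block stands upright on the bench, clear of the rack and let go (height (world z) of tall_block below 0.003 m and angle between tall_block's own z axis and vertical below 0.08 rad and horizontal distance between tall_block and rack above 0.11 m and contact force between tall_block and the arm below 0.2 N and contact force between tall_block and the fingers below 0.2 N and linear speed of tall_block below 0.03 m/s), for 0.2 s.
2. the tall block lies face up on the bench, wholly in front of the gate's bridge, let go (height (world z) of tall_block_face between 0.02 and 0.026 m and angle between tall_block's own z axis and vertical between 1.47 and 1.67 rad and x of tall_block_face in the frame of gate below -0.028 m and contact force between tall_block and the arm below 0.2 N and contact force between tall_block and the fingers below 0.2 N and linear speed of tall_block below 0.03 m/s), for 0.2 s.
3. the block's narrow side is against the head stop (x of tall_block_face in the frame of stop_face between -0.033 and -0.025 m and angle between the y axis of tall_block and the x axis of gate, either way round below 0.06 rad and height (world z) of tall_block_face between 0.02 and 0.026 m and y of tall_block_face in the frame of gate between -0.012 and 0.012 m), for 0.1 s.
4. the tally lever is swung to its stop (value of joint tally_lever above 0.74 rad), for 0.05 s.
At the end, for the whole second after the job is handed in: The tall block lies face up under the gate, at rest, one narrow side within 3 mm of the head stop and square to it within 0.06 rad; the tally lever is back within 0.08 rad of rest; the short block still stands in its pocket of the rack (all of step 3 and linear speed of tall_block below 0.01 m/s and value of joint tally_lever below 0.08 rad and horizontal distance between short_block and rack below 0.042 m and angle between short_block's own z axis and vertical below 0.15 rad); the robot touches nothing.
It fails at once if the head stop is shifted by more than 3 mm (distance of stop_face from where it was at the start of the episode above 0.003 m).
It fails at once if the tall block is let fall over or flung (turns faster than 9 rad/s) (angular speed of tall_block above 9 rad/s).
It fails at once if the short block is lifted or knocked (distance of short_block from where it was at the start of the episode above 0.012 m).
It fails at once if the ink tin, the tape roll or the cork block is moved by more than 15 mm (distance of any of ink_tin, tape_roll, cork_block from where it was at the start of the episode above 0.015 m).
It also fails if it takes over 72 s, if anything falls off the work surface, if the arm or the gripper's body presses on something with over 40 N, if the wrist force passes 120 N, or if a joint passes its speed limit or range.

### The arm

A 6-joint arm with a two-finger parallel gripper is mounted at the origin on a cart in front of the work surface, level with it; the furniture and walls round the work are solid. World frame = base frame: x ahead of the robot, y to its left, z up, the work surface at z = 0. Lengths are in mm, angles in rad, forces in N, time in s.
With the tool pointing down it reaches from about 275 to 750 mm from the base axis. Payload 10.2 kg.
Tool frame: the origin (TCP) lies at the centre of the arm's flange, where the gripper is bolted on; the fingertips stand 173 mm ahead of it and the grasp point (between the pads) lies 155 mm ahead of it; z points along the fingers, y is the line along which they close (so a half turn about z gives the same grasp; the last joint's range is limited). The gripper opens to 85 mm and grips with 20 to 120 N. Pads are 22 mm wide; open, the fingers measure 114 mm over their backs; the gripper's body (76 mm by 85 mm) begins 54 mm behind the grasp point. The pads swing forward as they close: fully open they stand 13 mm farther back than shut.
Start: joints at [-1.458, 0.313, 1.498, -0, 1.331, -0.223], TCP at [172.988, -495.689, 404.694] pointing down, gripper open.
Joint ranges: [-2.94, 2.94], [-0.97, 2.17], [0.19, 2.56], [-1.23, 4.37], [0.02, 3.11], [-2.88, 2.88]. Speed limits (rad/s): [2.39, 2.39, 3.01, 3.14, 3.14, 3.14].

### API

Orientations are given as a unit quaternion [w, x, y, z].
In Python, from rig import ctrl gives the robot as it stands.
- The arm moves only by the shell command python3 steer.py [OPENING] [FORCE], which reads ROWS from standard input. ROWS is a JSON list of rows, 1 to 8 of them, each written [[dx, dy, dz], [rx, ry, rz]]: dx, dy, dz in parts of the range, where 1.0 means 750 mm, then a rotation vector rx, ry, rz in fractions of the full range, 1 being 180 degrees; each row is the pose to reach, as a shift and turn from the pose commanded when the command began, along the tool's axes at that moment; what a row does not reach only later rows make up. A row lasts 1/10 s, in which the tool goes at most 50 mm and 0.15 rad, less where a joint would pass 70% of its speed; a pose out of reach is approached as far as the arm can. OPENING is the opening from 0.0 (shut) to 1.0 (fully open), set as the command begins (- or left out keeps the last). The fingers move at their own pace and stop on an object; FORCE is the grip in N (left out, the last holds). Time passes only in rows, so rows that do not move let the fingers close. It prints the time, the measured TCP pose, the force, the opening and the grip force at its end. Input that does not fit is refused with a message, and nothing moves.
- ctrl.sense(): the state, without advancing time (a new reading comes with each control period).
- ctrl.capture(name): name is "scene" or "top" or "wrist"; returns the picture (400x640x3 uint8, red, green, blue); there is no depth.
- ctrl.calibration(name): a dict with "fx", "fy", "cx", "cy" (pixels), "position" and "attitude" of the camera in the world. Camera axes: x right, y down, z forward; pixel columns grow to the right and rows downward; lengths in mm; the calibration is good to about 2 mm. A picture is of the moment at which its call begins: read the wrist's pose just before it. calibration takes no time and is no camera call; for the wrist camera it gives the pose at the moment of the call.
- ctrl.finish_job(): hands the job in; it is judged then, once.
The state is a dict: "time_s": time; "joints": joint angles; "dq": joint speeds; "tau": joint torques, N m; "eef_pos": TCP position; "ee_rot": TCP orientation; "force": force on the tool from outside, world axes, zero at the start; "wrist_torque": the same for the moment, N m; "grip_width": opening from 0.0 (shut) to 1.0 (fully open); "grip_force": force on a finger pad.
Only numpy, scipy, OpenCV 4.12 (cv2) and the standard library are available. Lean on these libraries where they do the work, as an engineer would, in place of code of your own. Each camera call takes 0.05 s, during which the arm holds its last target. There are 200 camera calls.

## Working session

There is one attempt and no reset: what is moved stays moved. The work goes in short steps, Python scripts to look and compute and a shell command to move; the robot and the scene stay as the last step left them, time stands still between calls to the robot, and variables do not carry over. Pictures are saved under pics/ and viewed, at most 10 in all, crops included, and the job is handed in when it is done.

```bash
ls; mkdir -p pics
python3 - <<'E'
from rig import ctrl
import cv2
for n in("scene","top"):
    im=ctrl.capture(n); cv2.imwrite(f"pics/{n}0.png",cv2.cvtColor(im,cv2.COLOR_RGB2BGR))
    print(n,ctrl.calibration(n))
print(ctrl.sense())
E
```

```text
pics
rig.py
steer.py
scene {'fx': 447.1678863936175, 'fy': 447.1678863936175, 'cx': 316.0927623102445, 'cy': 192.42259316576573, 'position': array([-11.50413665, 771.78695569, 610.331751  ]), 'attitude': array([ 0.16656573, -0.27967675,  0.81690466, -0.47613396])}
top {'fx': 475.57438111280715, 'fy': 475.57438111280715, 'cx': 327.5130303533717, 'cy': 195.42135889922932, 'position': array([ 384.26228861,   44.37346033, 1300.61579315]), 'attitude': array([ 0.04874718, -0.70409035,  0.70619804, -0.05625668])}
{'time_s': 0.1, 'joints': array([-1.45839437e+00,  3.13412440e-01,  1.49832288e+00, -2.38379423e-06,
        1.33102950e+00, -2.23411050e-01]), 'dq': array([-7.78075545e-04, -6.91943788e-05, -2.79588762e-03, -4.34220939e-04,
       -4.97614560e-04,  1.65554219e-03]), 'tau': array([ 3.14125726e-03, -4.12898505e+01, -2.60141873e+01, -1.34034763e-04,
        3.05221372e-03,  7.62376573e-06]), 'eef_pos': array([ 172.98694692, -495.65642799,  404.19717272]), 'ee_rot': array([-5.85242830e-04,  9.85936573e-01,  1.67118911e-01,  3.13576176e-05]), 'force': array([-0.71964213, -0.48295658,  0.14034267]), 'wrist_torque': array([-0.00076682,  0.04916145,  0.01278417]), 'grip_force': 0.0, 'grip_width': 1.0012015724103016}
```

View pics/scene0.png

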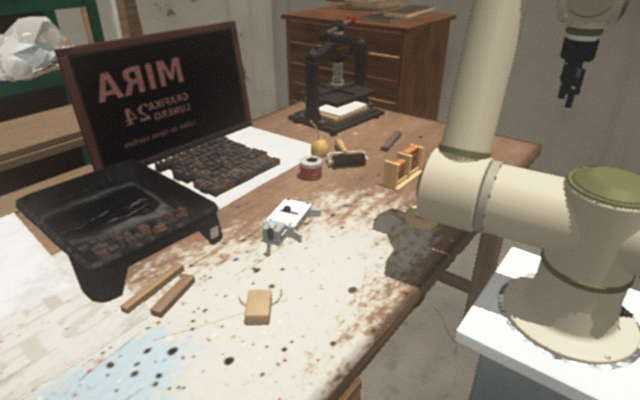

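View pics/top0.png

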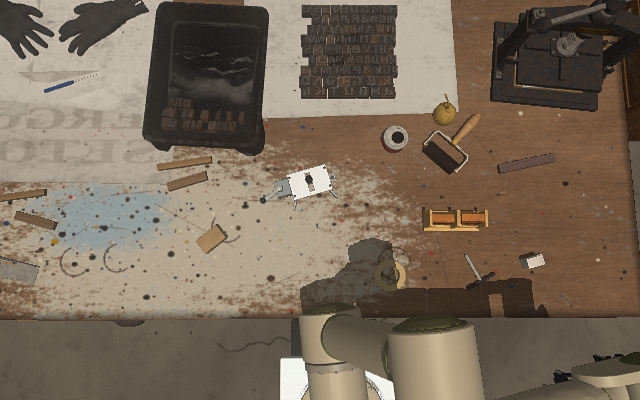

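The top view shows the rack at about (456,219), the gate at (308,183) with its counter at (282,188) and lever knob at (264,199). The tape roll is at (390,272), the ink tin at (396,138) and the cork at (211,237). The scene view agrees: rack (403,167), gate (290,212).

```bash
cat > h.py <<'E'
import numpy as np, cv2
from scipy.spatial.transform import Rotation as R
from rig import ctrl
rot=lambda q:R.from_quat(np.roll(q,-1))
class Cam:
    def __init__(s,c):
        s.K=np.array([[c['fx'],0,c['cx']],[0,c['fy'],c['cy']],[0,0,1]]);s.p=np.array(c['position'],float);s.r=rot(np.array(c['attitude'],float))
    def ray(s,uv):
        return s.r.apply(np.linalg.solve(s.K,np.array([*uv,1.])))
    def plane(s,uv,z):
        d=s.ray(uv);return s.p+d*(z-s.p[2])/d[2]
    def proj(s,P):
        q=s.K@s.r.inv().apply(np.asarray(P,float)-s.p);return q[:2]/q[2]
def tri(c1,u1,c2,u2):
    A=[];b=[]
    for c,u in((c1,u1),(c2,u2)):
        d=c.ray(u);d/=np.linalg.norm(d);M=np.eye(3)-np.outer(d,d);A.append(M);b.append(M@c.p)
    A=np.vstack(A);b=np.hstack(b);x,res,*_=np.linalg.lstsq(A,b,rcond=None);return x,np.sqrt(res)
def snap(n,f):
    c=ctrl.calibration(n);im=ctrl.capture(n);np.save(f"pics/{f}.npy",c,allow_pickle=True)
    cv2.imwrite(f"pics/{f}.png",cv2.cvtColor(im,cv2.COLOR_RGB2BGR));return Cam(c),im
def load(f): return Cam(np.load(f"pics/{f}.npy",allow_pickle=True).item()),cv2.imread(f"pics/{f}.png")
def togo(P,Rm):
    "tool-frame shift & rotvec from measured pose to target TCP position, Rotation"
    s=ctrl.sense();r=rot(s['ee_rot']);print("shift",np.round(r.inv().apply(np.array(P)-s['eef_pos']),1),"rv",np.round((r.inv()*Rm).as_rotvec(),4))
def down(yaw):
    "tool pointing down, closing axis y at world angle yaw"
    y=np.array([np.cos(yaw),np.sin(yaw),0]);z=np.array([0,0,-1.]);return R.from_matrix(np.array([np.cross(y,z),y,z]).T)
E
python3 - <<'E'
from h import *
t=Cam(ctrl.calibration("top"))
for n,u,z in[("rack",(456,219),80),("gate",(308,183),36),("knob",(264,199),73),("tape",(390,272),19),("tin",(396,138),54),("cork",(211,237),28)]:print(n,t.plane(u,z).round())
w=ctrl.calibration("wrist");s=ctrl.sense();r=rot(s['ee_rot'])
print(w,"cam in tool",r.inv().apply(w['position']-s['eef_pos']),(r.inv()*rot(w['attitude'])).as_matrix().round(3))
print(r.as_matrix().round(3))
print("over rack");togo([300,-300,420],down(np.arctan2(*r.apply([0,1,0])[1::-1])))
E
```

```text
rack [ 505. -301.   80.]
gate [608.  83.  36.]
knob [559. 196.  73.]
tape [ 369. -135.   19.]
tin [ 727. -155.   54.]
cork [463. 341.  28.]
{'fx': 325.47444477325024, 'fy': 325.47444477325024, 'cx': 320.1286653268619, 'cy': 195.5016039285812, 'position': array([ 242.1543846 , -470.31371614,  373.15023569]), 'attitude': array([ 0.11774108,  0.80711   , -0.57243891, -0.08381037])} cam in tool [73.64729499 -1.09835868 31.06717442] [[ 0.001 -0.958 -0.286]
 [ 1.     0.001  0.001]
 [-0.001 -0.286  0.958]]
[[ 0.944  0.33  -0.   ]
 [ 0.33  -0.944  0.001]
 [ 0.    -0.001 -1.   ]]
over rack
shift [ 184.4 -142.9  -15.6] rv [-0.0011 -0.0003 -0.    ]
```

Careful with the scale: shifts go in shares of 750 mm and turns go in shares of 180 degrees. That gives: 377 mm / 750 = 0.5027, 330 mm / 750 = 0.44, -1.2 rad / 3.1416 = -0.382.

```bash
echo '[[[0.0627, -0.0147, -0.0027], [0, 0, -0.0477]], [[0.1253, -0.0293, -0.0053], [0, 0, -0.0955]], [[0.188, -0.044, -0.008], [0, 0, -0.1432]], [[0.2507, -0.0587, -0.0107], [0, 0, -0.191]], [[0.3133, -0.0733, -0.0133], [0, 0, -0.2387]], [[0.376, -0.088, -0.016], [0, 0, -0.2865]], [[0.44, -0.1027, -0.0187], [0, 0, -0.3342]], [[0.5027, -0.116, -0.0213], [0, 0, -0.382]]]' | python3 steer.py 1.0
echo '[[[0, 0, 0], [0, 0, 0]], [[0, 0, 0], [0, 0, 0]]]' | python3 steer.py
python3 - <<'E'
from h import *
print(ctrl.sense()['eef_pos'],ctrl.sense()['joints'])
c,im=snap("wrist","w1"); c2,s=snap("scene","s1")
a=cv2.resize(s[130:210,360:460],(800,640)[:2],interpolation=cv2.INTER_CUBIC)
b=np.hstack([im[:, 120:520],cv2.resize(s[135:205,370:440],(400,400),interpolation=cv2.INTER_CUBIC)])
cv2.imwrite("pics/v1.png",cv2.cvtColor(b,cv2.COLOR_RGB2BGR))
E
```

```text
time_s: 0.9
eef_pos: [501.8, -287.8, 420.6]
ee_rot: [-0.0, 0.717, 0.697, -0.0]
force: [-0.2, -1.1, 0.1]
grip_width: 1.001
grip_force: 0.0
time_s: 1.1
eef_pos: [500.7, -288.8, 420.1]
ee_rot: [-0.001, 0.719, 0.695, -0.0]
force: [-0.0, -0.8, 0.8]
grip_width: 0.999
grip_force: 0.0
[ 500.69167157 -288.81047798  420.07141979] [-7.25748200e-01  4.21479668e-01  1.30410872e+00 -3.01706751e-04
  1.41713154e+00 -6.91566902e-01]
```

View pics/v1.png

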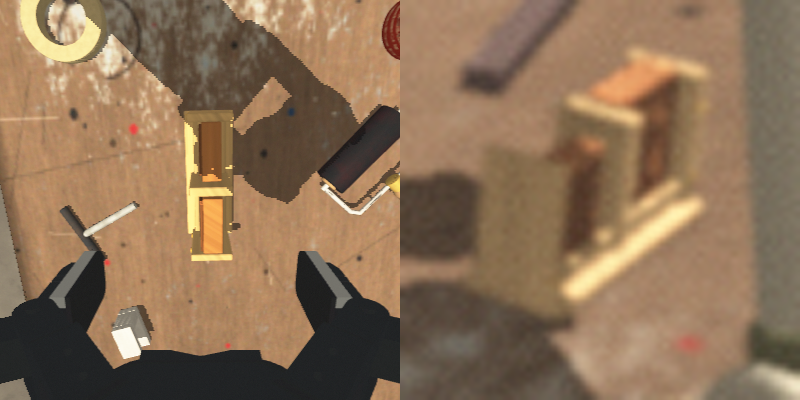

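The wrist picture shows the rack at columns 304–353 and rows 110–260 (full frame). The tall block's bright top is in the lower pocket (322–343, 197–253), and the darker, lower short block is in the upper one. I'll take a second wrist view for heights.

In the tool's units: 70 mm / 750 = 0.0933, 60 mm / 750 = 0.08, -0.03 rad / 3.1416 = -0.0095.

```bash
echo '[[[0, 0.04, 0.0467], [0, 0, -0.0048]], [[0, 0.08, 0.0933], [0, 0, -0.0095]], [[0, 0.08, 0.0933], [0, 0, -0.0095]], [[0, 0.08, 0.0933], [0, 0, -0.0095]]]' | python3 steer.py
python3 - <<'E'
from h import *
c2,_=snap("wrist","w2")
c1,i1=load("w1");c2,i2=load("w2")
def blk(c,i):
    o=cv2.cvtColor(i,cv2.COLOR_BGR2HSV)
    # predicted window around rack
    u=c.proj([505,-301,80]);m=cv2.inRange(o,(8,150,190),(18,255,255))
    W=np.zeros_like(m);W[max(0,int(u[1])-110):int(u[1])+130,max(0,int(u[0])-80):int(u[0])+80]=255
    m&=W
    cs=sorted(cv2.findContours(m,0,2)[0],key=cv2.contourArea)[::-1][:3]
    return u,[(cv2.contourArea(k),cv2.minAreaRect(k)) for k in cs]
for c,i in((c1,i1),(c2,i2)):
    print(blk(c,i))
o=cv2.cvtColor(i1,cv2.COLOR_BGR2HSV);print(o[225,320:350:4])
cv2.imwrite("pics/v2.png",cv2.resize(i2[60:360,200:440],None,fx=2,fy=2,interpolation=cv2.INTER_CUBIC))
E
```

```text
time_s: 1.6
eef_pos: [559.6, -292.4, 350.3]
ee_rot: [-0.001, 0.71, 0.705, -0.0]
force: [0.0, 0.3, 0.3]
grip_width: 1.003
grip_force: 0.0
(array([324.75405618, 189.53310947]), [(1011.5, ((331.0, 226.0), (54.0, 22.0), 90.0)), (81.5, ((331.0, 177.5), (7.0, 18.0), 90.0)), (2.0, ((332.0, 168.5), (1.0, 2.0), 90.0))])
(array([249.83570863, 209.84122404]), [(1551.5, ((259.39776611328125, 255.05801391601562), (67.22274780273438, 27.80362319946289), 86.98721313476562)), (1285.0, ((259.6120910644531, 161.40518188476562), (74.04846954345703, 25.837690353393555), 86.633544921875)), (0.0, ((245.0, 132.5), (3.0, 0.0), -90.0))])
[[ 13 162 153]
 [ 15 171 244]
 [ 16 168 249]
 [ 16 172 246]
 [ 16 169 247]
 [ 15 170 241]
 [ 18 131 132]
 [ 18 133 144]]
```

View pics/v2.png

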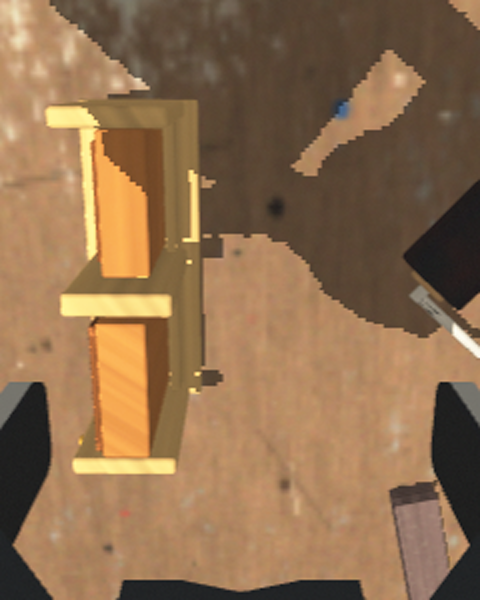

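The second view shows the tall block's top at crop (97–155, 320–457), with the wall tops at (75–175, 465), (62–170, 305) and (47–197, 115). There is a dark edge on the block's −x side, which is probably the relief face.

Run:
```python
from h import *
c1,i1=load("w1");c2,i2=load("w2")
print("tall top c",tri(c1,(331,226),c2,(259.4,255.06)))
f=lambda x,y:(200+x/2,60+y/2)
for n,p in dict(lowL=(74,459),lowR=(175,459),divL=(61,296),divR=(171,295),hiL=(46,106),hiR=(197,101)).items(): print(n,c2.plane(f(*p),80).round(1))
print("low wall mid/height",tri(c1,(312,252),c2,f(74,459)),tri(c1,(352,252),c2,f(175,459)))
for n,p in dict(tl=(92,320),tr=(167,318),bl=(98,458),br=(150,457)).items(): print(n,c2.plane(f(*p),82).round(1))
for i,c in((i1,c1),(i2,c2)):
    u=np.int32(c.proj([505,-337,82]));print(u);print(cv2.cvtColor(i,cv2.COLOR_BGR2HSV)[u[1],u[0]-26:u[0]+30:2].tolist())
```

```text
tall top c (array([ 510.24012141, -339.60287864,   80.48046922]), array([0.00911272]))
lowL [ 489.4 -371.7   80. ]
lowR [ 531.9 -371.9   80. ]
divL [ 490.1 -299.4   80. ]
divR [ 532.8 -299.2   80. ]
hiL [ 490.8 -227.9   80. ]
hiR [ 544.7 -226.4   80. ]
low wall mid/height (array([ 490.51316369, -367.0302243 ,   85.15528467]), array([1.81888976])) (array([ 531.75788738, -369.21684324,   82.7143955 ]), array([1.3055807]))
tl [ 501.9 -308.7   82. ]
tr [ 531.1 -308.    82. ]
bl [ 500.1 -370.    82. ]
br [ 521.7 -369.6   82. ]
[325 224]
[[13, 111, 174], [13, 111, 175], [13, 115, 180], [13, 114, 174], [16, 125, 218], [27, 97, 255], [27, 95, 255], [27, 97, 255], [23, 121, 250], [23, 119, 250], [17, 138, 210], [12, 175, 181], [14, 176, 191], [17, 167, 249], [16, 168, 249], [16, 171, 246], [16, 169, 247], [16, 169, 248], [16, 170, 246], [15, 172, 243], [15, 172, 241], [15, 171, 241], [17, 133, 132], [18, 130, 129], [17, 131, 144], [18, 135, 215], [19, 133, 230], [14, 103, 87]]
[252 253]
[[14, 113, 179], [15, 112, 182], [14, 114, 181], [14, 111, 174], [14, 115, 173], [13, 117, 176], [13, 117, 175], [15, 117, 174], [15, 119, 175], [15, 119, 178], [12, 154, 174], [12, 171, 161], [15, 170, 246], [16, 167, 250], [16, 168, 249], [16, 170, 247], [16, 170, 247], [16, 170, 248], [16, 171, 248], [16, 168, 247], [16, 172, 244], [15, 172, 242], [15, 171, 244], [15, 176, 238], [13, 166, 112], [13, 165, 116], [13, 170, 114], [13, 166, 112]]
```

In the tool's units: -49 mm / 750 = -0.0653, -46 mm / 750 = -0.0613, 0.15 rad / 3.1416 = 0.0477.

```bash
echo '[[[-0.0307, -0.0333, 0.0333], [0, 0.0223, 0]], [[-0.0613, -0.0653, 0.0533], [0, 0.0477, 0]], [[-0.0613, -0.0653, 0.0533], [0, 0.0477, 0]], [[-0.0613, -0.0653, 0.0533], [0, 0.0477, 0]]]' | python3 steer.py
python3 -c "
from h import *
print(ctrl.sense()['joints'])"
echo '[[[0, 0, 0], [0, -0.0477, 0]], [[0, 0, 0], [0, -0.0477, 0]], [[0, 0, 0], [0, -0.0477, 0]]]' | python3 steer.py
python3 -c "
from h import *
print(ctrl.sense()['joints']);togo([510.5,-339,207],down(0))"
```

```text
time_s: 2.05
eef_pos: [510.1, -338.0, 312.7]
ee_rot: [-0.051, 0.708, 0.703, 0.053]
force: [-0.6, 0.2, 0.9]
grip_width: 1.003
grip_force: 0.0
[-0.79078924  0.59603492  1.31877877  0.10877993  1.33103313 -0.81472322]
time_s: 2.35
eef_pos: [511.4, -336.4, 312.1]
ee_rot: [0.0, 0.709, 0.706, 0.001]
force: [0.5, 0.1, 0.6]
grip_width: 0.999
grip_force: 0.0
[-0.77337669  0.58229001  1.34112707  0.00234382  1.21810131 -0.77002844]
shift [ -2.7  -1.  105.1] rv [ 0.0016 -0.0015 -0.0042]
```

In the tool's units: 105 mm / 750 = 0.14, 95 mm / 750 = 0.1267.

```bash
echo '[[[-0.0027, -0.0013, 0.0467], [0, 0, 0]], [[-0.004, -0.0013, 0.0933], [0, 0, 0]], [[-0.004, -0.0013, 0.1267], [0, 0, 0]], [[-0.004, -0.0013, 0.14], [0, 0, 0]], [[-0.004, -0.0013, 0.14], [0, 0, 0]]]' | python3 steer.py 1.0
echo '[[[0, 0, 0], [0, 0, 0]], [[0, 0, 0], [0, 0, 0]], [[0, 0, 0], [0, 0, 0]], [[0, 0, 0], [0, 0, 0]], [[0, 0, 0], [0, 0, 0]], [[0, 0, 0], [0, 0, 0]], [[0, 0, 0], [0, 0, 0]], [[0, 0, 0], [0, 0, 0]]]' | python3 steer.py 0.0 40
```

```text
time_s: 2.85
eef_pos: [510.1, -340.0, 205.1]
ee_rot: [-0.001, 0.709, 0.705, 0.0]
force: [0.4, -0.0, 0.6]
grip_width: 0.996
grip_force: 0.0
time_s: 3.65
eef_pos: [510.1, -340.3, 206.3]
ee_rot: [0.0, 0.709, 0.705, 0.0]
force: [-0.6, 0.7, 5.6]
grip_width: 0.266
grip_force: 39.8
```

In the tool's units: -112 mm / 750 = -0.1493, -110 mm / 750 = -0.1467.

```bash
echo '[[[0, 0, -0.02], [0, 0, 0]], [[0, 0, -0.06], [0, 0, 0]], [[0, 0, -0.1067], [0, 0, 0]], [[0, 0, -0.1467], [0, 0, 0]], [[0, 0, -0.1493], [0, 0, 0]]]' | python3 steer.py 
echo '[[[0.0333, -0.004, 0], [0, 0, -0.0318]], [[0.0933, -0.0107, 0], [0, 0, -0.0796]], [[0.1533, -0.0187, 0], [0, 0, -0.1273]], [[0.2133, -0.0267, 0], [0, 0, -0.1751]], [[0.2733, -0.0333, 0], [0, 0, -0.2228]], [[0.3333, -0.0413, 0], [0, 0, -0.2706]], [[0.3933, -0.048, 0], [0, 0, -0.3183]], [[0.44, -0.0533, 0], [0, 0, -0.3661]]]' | python3 steer.py
echo '[[[0, 0, 0], [0, 0, -0.0477]], [[0, 0, 0], [0, 0, -0.0955]], [[0, 0, 0], [0, 0, -0.1432]], [[0, 0, 0], [0, 0, -0.191]], [[0, 0, 0], [0, 0, -0.2228]], [[0, 0, 0], [0, 0, -0.2228]], [[0, 0, 0], [0, 0, -0.2228]]]' | python3 steer.py
python3 - <<'E'
from h import *
s=ctrl.sense();r=rot(s['ee_rot']);y=r.apply([0,1,0]);print(s['joints'],np.degrees(np.arctan2(y[1],y[0])))
togo([470,-10,201.5],r)
snap("top","t2");c,i=snap("scene","s2");w,wi=snap("wrist","w3")
u=np.int32(c.proj([470,-10,150]))
a=cv2.resize(i[u[1]-60:u[1]+60,u[0]-60:u[0]+60],(400,400),interpolation=2)
cv2.imwrite("pics/v3.png",cv2.cvtColor(np.hstack([a,wi[:,120:520]]),4))
E
```

```text
time_s: 4.15
eef_pos: [510.3, -340.3, 322.6]
ee_rot: [0.004, 0.709, 0.705, 0.0]
force: [0.5, 0.2, -1.0]
grip_width: 0.261
grip_force: 39.4
time_s: 4.95
eef_pos: [470.7, -7.7, 317.4]
ee_rot: [-0.001, 0.208, 0.978, 0.0]
force: [1.0, -0.0, -0.9]
grip_width: 0.265
grip_force: 39.4
time_s: 5.65
eef_pos: [471.5, -9.9, 317.5]
ee_rot: [-0.0, -0.135, 0.991, 0.0]
force: [-0.2, -1.0, -1.1]
grip_width: 0.264
grip_force: 39.5
[-2.70226495e-01  2.89780660e-01  1.77414631e+00  2.20170532e-05
  1.07835851e+00 -2.11248114e+00] 105.55281272725708
shift [  1.4   0.3 116. ] rv [0. 0. 0.]
```

View pics/v3.png

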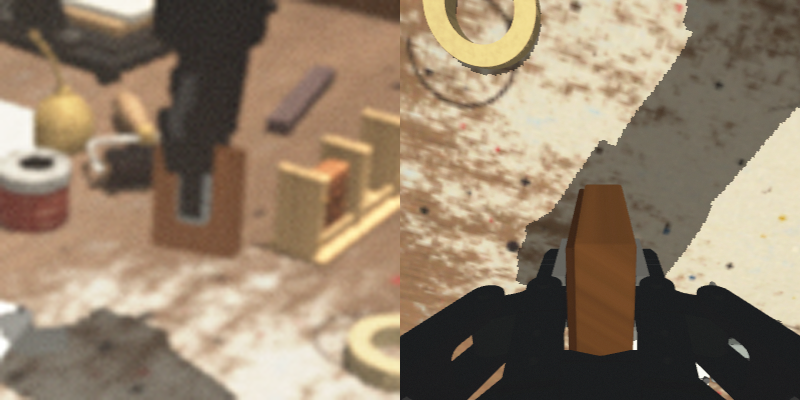

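The scene crop shows the plain back of the block (crop 155–245, 145–255) facing the +y camera. The wrist crop shows the dark relief layer on its left edge, the −y side, so the relief face looks to −y as intended. I'll set it down.

In the tool's units: 117 mm / 750 = 0.156, 116 mm / 750 = 0.1547.

```bash
echo '[[[0, 0, 0.04], [0, 0, 0]], [[0, 0, 0.0867], [0, 0, 0]], [[0, 0, 0.1267], [0, 0, 0]], [[0, 0, 0.1467], [0, 0, 0]], [[0, 0, 0.152], [0, 0, 0]], [[0, 0, 0.1547], [0, 0, 0]], [[0, 0, 0.156], [0, 0, 0]], [[0, 0, 0.156], [0, 0, 0]]]' | python3 steer.py 
echo '[[[0, 0, 0], [0, 0, 0]], [[0, 0, 0.0007], [0, 0, 0]], [[0, 0, 0.0007], [0, 0, 0]], [[0, 0, 0.0007], [0, 0, 0]]]' | python3 steer.py
```

```text
time_s: 6.6
eef_pos: [471.8, -10.0, 201.4]
ee_rot: [0.001, -0.137, 0.991, -0.0]
force: [0.3, 0.1, -1.8]
grip_width: 0.264
grip_force: 39.5
time_s: 7.0
eef_pos: [471.7, -10.0, 200.3]
ee_rot: [0.0, -0.137, 0.991, -0.0]
force: [-0.1, 0.4, 0.0]
grip_width: 0.268
grip_force: 39.6
```

In the tool's units: 0.5 mm / 750 = 0.0007.

```bash
echo '[[[0, 0, 0.0007], [0, 0, 0]], [[0, 0, 0.0007], [0, 0, 0]]]' | python3 steer.py
echo '[[[0, 0, 0], [0, 0, 0]], [[0, 0, 0], [0, 0, 0]], [[0, 0, 0], [0, 0, 0]], [[0, 0, 0], [0, 0, 0]], [[0, 0, 0], [0, 0, 0]], [[0, 0, 0], [0, 0, 0]]]' | python3 steer.py 1.0
echo '[[[0, 0, -0.02], [0, 0, 0]], [[0, 0, -0.0667], [0, 0, 0]], [[0, 0, -0.1267], [0, 0, 0]], [[0, 0, -0.1867], [0, 0, 0]], [[0, 0, -0.2267], [0, 0, 0]], [[0, 0, -0.2267], [0, 0, 0]]]' | python3 steer.py
python3 - <<'E'
from h import *
c,i=snap("wrist","w4")
cv2.imwrite("pics/v4.png",cv2.cvtColor(i,4))
print(c.p,c.proj([471.5,-10,76]))
togo([545,130,420],down(0.28))
E
```

```text
time_s: 7.2
eef_pos: [471.7, -10.0, 200.3]
ee_rot: [0.0, -0.137, 0.991, -0.0]
force: [-2.2, -0.6, 7.5]
grip_width: 0.262
grip_force: 40.7
time_s: 7.8
eef_pos: [471.6, -10.0, 199.7]
ee_rot: [-0.0, -0.137, 0.991, 0.0]
force: [1.2, 1.2, -0.3]
grip_width: 0.998
grip_force: 0.0
time_s: 8.4
eef_pos: [471.9, -10.0, 373.6]
ee_rot: [0.004, -0.137, 0.991, -0.002]
force: [0.7, -0.9, -1.2]
grip_width: 0.997
grip_force: 0.0
[402.21820542 -28.54711533 342.02996062] [320.4090979 184.2911379]
shift [-108.7  114.7  -48.8] rv [1.0000e-03 3.9000e-03 1.5651e+00]
```

In the tool's units: -146 mm / 750 = -0.1947, -120 mm / 750 = -0.16, 1.2 rad / 3.1416 = 0.382.

```bash
echo '[[[-0.0267, 0.0133, -0.0267], [0, 0, 0.0477]], [[-0.0533, 0.0267, -0.0533], [0, 0, 0.0955]], [[-0.08, 0.0467, -0.0747], [0, 0, 0.1432]], [[-0.1067, 0.06, -0.0747], [0, 0, 0.191]], [[-0.1333, 0.076, -0.0747], [0, 0, 0.2387]], [[-0.16, 0.0933, -0.0747], [0, 0, 0.2865]], [[-0.18, 0.104, -0.0747], [0, 0, 0.3342]], [[-0.1947, 0.112, -0.0747], [0, 0, 0.382]]]' | python3 steer.py
echo '[[[0, 0, 0], [0, 0, 0.0477]], [[0, 0, 0], [0, 0, 0.0955]], [[0, 0, 0], [0, 0, 0.1162]], [[0, 0, 0], [0, 0, 0.1162]], [[0, 0, 0], [0, 0, 0.1162]]]' | python3 steer.py
python3 - <<'E'
from h import *
snap("wrist","w5")
E
echo '[[[0, -0.0533, 0], [0, 0, 0]], [[0, -0.1067, 0], [0, 0, 0]], [[0, -0.1067, 0], [0, 0, 0]], [[0, -0.1067, 0], [0, 0, 0]]]' | python3 steer.py
python3 - <<'E'
from h import *
snap("wrist","w6")
_,a=load("w5");_,b=load("w6")
v=np.hstack([a[:,120:520],b[:,120:520]]);cv2.imwrite("pics/v5.png",v)
E
```

```text
time_s: 9.25
eef_pos: [590.2, 111.3, 423.4]
ee_rot: [-0.001, 0.449, 0.894, -0.001]
force: [-0.3, -0.5, 0.5]
grip_width: 1.001
grip_force: 0.0
time_s: 9.75
eef_pos: [589.5, 110.4, 424.5]
ee_rot: [-0.001, 0.601, 0.799, -0.001]
force: [-1.0, -0.5, 0.4]
grip_width: 1.002
grip_force: 0.0
time_s: 10.2
eef_pos: [512.3, 88.2, 426.0]
ee_rot: [0.0, 0.601, 0.799, 0.0]
force: [0.9, -0.6, -0.1]
grip_width: 0.997
grip_force: 0.0
```

View pics/v5.png

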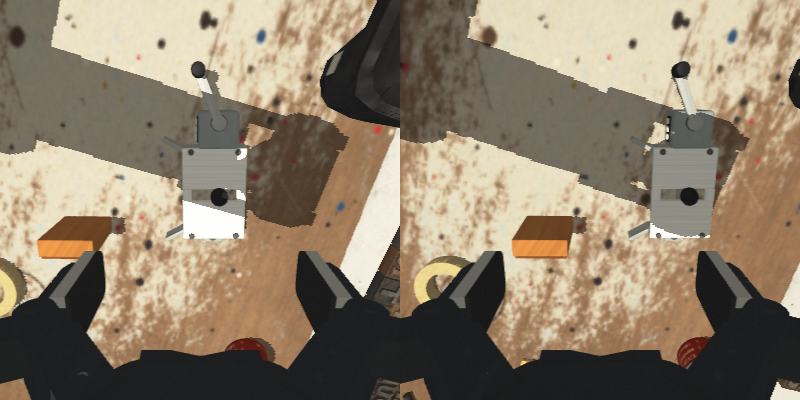

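Both views show the gate square to the image. The bridge is at crop (182–247, 149–239) left and (650–719, 149–237) right. The lever knob is at (198,69) and (681,69), the clamp knob at (220,197) and (689,197). The tall block stands upright at lower left, with its top at (38–92, 240–257). I'll zoom in for exact pixels.

Run:
```python
from h import *
ca,a=load("w5");cb,b=load("w6")
f=lambda i,x:cv2.resize(i[55:250,x:x+110],None,fx=3,fy=3,interpolation=2)
cv2.imwrite("pics/v6.png",np.hstack([f(a,280),f(b,350)]))
for c,i in((ca,a),(cb,b)):
    m=cv2.inRange(cv2.cvtColor(i,cv2.COLOR_BGR2HSV),(8,150,200),(18,255,255));m[:, 330:]=0;m[300:]=0
    k=max(cv2.findContours(m,0,1)[0],key=cv2.contourArea);r=cv2.minAreaRect(k);print(r);P=np.array([c.plane(q,76) for q in cv2.boxPoints(r)+.0]);print(P.round(1).tolist(),P.mean(0).round(1))
    d=cv2.inRange(i,(0,0,0),(45,45,45));d[:, :300]=0;d[230:]=0;d[:,420:]=0
    n,_,st,ce=cv2.connectedComponentsWithStats(d);print([(st[j][4],ce[j].round(1).tolist()) for j in range(1,n) if st[j][4]>60])
```

```text
((184.5, 248.0), (16.0, 55.0), 90.0)
[[443.0, -5.5, 76.0], [499.1, 10.9, 76.0], [502.6, -7.6, 76.0], [445.6, -24.3, 76.0]] [472.6  -6.6  76. ]
[(np.int32(215), [338.3, 196.7])]
((259.0, 248.0), (16.0, 54.0), 90.0)
[[442.9, -5.9, 76.0], [498.2, 10.0, 76.0], [502.9, -8.3, 76.0], [446.7, -24.5, 76.0]] [472.7  -7.2  76. ]
[(np.int32(127), [399.7, 70.3]), (np.int32(243), [408.8, 196.0])]
```

View pics/v6.png

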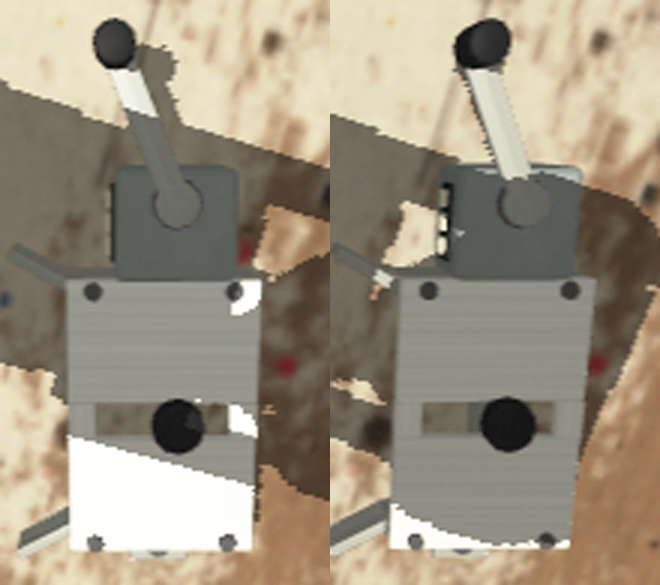

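The zoomed crops give clear pixels for the four plate screws, the bridge corners, the lever knob top at (114,42) and (488,42), and the clamp knob at (177,426) and (508,424). I'll triangulate these.

Run:
```python
from h import *
ca,_=load("w5");cb,_=load("w6")
A=lambda p:(280+p[0]/3,55+p[1]/3);B=lambda p:(350+(p[0]-330)/3,55+p[1]/3)
pts=dict(s1=((93,292),(428,290)),s2=((235,292),(570,290)),s3=((95,543),(415,541)),s4=((228,542),(546,541)),
TL=((67,279),(398,279)),TR=((260,279),(594,279)),BL=((70,551),(390,549)),BR=((253,551),(568,549)),
lever=((114,42),(488,42)),clamp=((177,426),(508,424)),piv=((177,204),(524,204)))
T={}
for k,(p,q) in pts.items():
    T[k],e=tri(ca,A(p),cb,B(q));z=dict(lever=73,clamp=48,piv=51).get(k,36)
    m=(ca.plane(A(p),z)+cb.plane(B(q),z))/2;print(k,T[k].round(1),e.round(1),"plane",m.round(1));T[k]=m
ang=lambda a,b:np.degrees(np.arctan2(*(T[b]-T[a])[1::-1]))
print([ang(*s) for s in("TL TR".split(),"BL BR".split(),"s1 s2".split(),"s3 s4".split())],[ang(*s)-90 for s in("BL TL".split(),"BR TR".split(),"s3 s1".split(),"s4 s2".split())])
C=(T['TL']+T['TR']+T['BL']+T['BR'])/4
th=np.mean([ang(*s) for s in("TL TR".split(),"BL BR".split())]+[ang(*s)-90 for s in("BL TL".split(),"BR TR".split())]);r=R.from_euler('z',th,degrees=True)
G=C-r.apply([36,0,0]);G[2]=0;print("th",th,"gate",G.round(1))
for k in T: print(k,r.inv().apply(T[k]-G).round(1))
for k in((19,133),(40,82)):print(r.apply([*k,0])+G)
```

```text
s1 [575.3 123.9  36. ] [0.2] plane [575.3 123.9  36. ]
s2 [625.2 138.6  37. ] [0.2] plane [625.5 138.5  36. ]
s3 [603.2  28.2  37. ] [0.] plane [603.4  27.8  36. ]
s4 [654.3  42.   34.4] [0.4] plane [653.7  42.6  36. ]
TL [564.8 124.3  27.8] [0.2] plane [564.1 125.3  36. ]
TR [633.1 145.1  34.5] [0.3] plane [632.6 145.2  36. ]
BL [594.5  22.4  37.7] [0.] plane [594.8  21.7  36. ]
BR [666.1  39.6  30.1] [0.1] plane [664.   41.7  36. ]
lever [559.9 206.   69.1] [0.] plane [559.5 205.6  73. ]
clamp [619.   85.4  43.9] [0.1] plane [618.   86.4  48. ]
piv [594.9 163.1  47. ] [0.2] plane [594.1 163.2  51. ]
[np.float64(16.17884840402952), np.float64(16.18204751765377), np.float64(16.179396254111605), np.float64(16.41622852823678)] [np.float64(16.524945496746213), np.float64(16.83945198596446), np.float64(16.279058884397216), np.float64(16.39235721180171)]
th 16.43132335109849 gate [579.3  73.3   0. ]
s1 [10.4 49.7 36. ]
s2 [62.7 49.5 36. ]
s3 [ 10.2 -50.5  36. ]
s4 [ 62.7 -50.5  36. ]
TL [ 0.1 54.2 36. ]
TR [71.5 53.9 36. ]
BL [  0.2 -53.9  36. ]
BR [ 72.2 -54.2  36. ]
lever [ 18.4 132.5  73. ]
clamp [40.8  1.7 48. ]
piv [39.6 82.  51. ]
[559.94442053 206.24036491   0.        ]
[594.51292877 163.26341483   0.        ]
```

```bash
cat >> h.py <<'E'
th=np.radians(16.4);U=np.array([np.cos(th),np.sin(th),0]);V=np.array([-np.sin(th),np.cos(th),0]);Z=np.array([0,0,1.]);G0=np.array([579.3,73.1,0])
def tilt(a):
    "closing axis U, tool z = V cos a - Z sin a"
    z=V*np.cos(a)-Z*np.sin(a);return R.from_matrix(np.array([np.cross(U,z),U,z]).T)
def gw(x,y,z=0): return G0+U*x+V*y+Z*z
E
python3 - <<'E'
from h import *
a=np.radians(40);r=tilt(a);z=r.apply([0,0,1]);Pg=np.array([472,-10,48])-9*V;T=Pg-155*z
print(T);togo(T-90*z,r);togo(T,r)
E
```

```text
[ 508.06541924 -132.53978238  147.6320795 ]
shift [-279.7  -65.7  220.5] rv [ 0.0034  0.873  -0.0048]
shift [-210.8  -66.1  278.4] rv [ 0.0034  0.873  -0.0048]
```

Careful with the scale: shifts go in shares of 750 mm and turns go in shares of 180 degrees. That gives: -280 mm / 750 = -0.3733, -245 mm / 750 = -0.3267, 0.873 rad / 3.1416 = 0.2779.

```bash
echo '[[[-0.0467, -0.0107, 0.0333], [0, 0.035, 0]], [[-0.0933, -0.0213, 0.0693], [0, 0.07, 0]], [[-0.14, -0.032, 0.1067], [0, 0.105, 0]], [[-0.1867, -0.044, 0.144], [0, 0.1401, 0]], [[-0.2333, -0.0547, 0.1813], [0, 0.1751, 0]], [[-0.28, -0.0653, 0.2187], [0, 0.2101, 0]], [[-0.3267, -0.076, 0.256], [0, 0.2451, -0.0013]], [[-0.3733, -0.088, 0.2933], [0, 0.2779, -0.0016]]]' | python3 steer.py 1.0
echo '[[[0, 0, 0], [0, 0, 0]], [[0, 0, 0], [0, 0, 0]]]' | python3 steer.py
python3 - <<'E'
from h import *
a=np.radians(40);r=tilt(a);z=r.apply([0,0,1]);Pg=np.array([472,-10,48])-9*V;T=Pg-155*z
togo(T,r);print(ctrl.sense()['joints']);c,i=snap("wrist","w7")
cv2.imwrite("pics/v7.png",cv2.cvtColor(i,4))
E
```

```text
time_s: 11.05
eef_pos: [527.1, -200.9, 204.0]
ee_rot: [-0.339, 0.542, 0.725, 0.256]
force: [0.3, -0.5, 0.7]
grip_width: 1.002
grip_force: 0.0
time_s: 11.25
eef_pos: [527.0, -199.7, 204.5]
ee_rot: [-0.338, 0.543, 0.725, 0.254]
force: [-0.9, 0.6, 0.5]
grip_width: 0.996
grip_force: 0.0
shift [ 1.2  0.5 90. ] rv [ 0.003  -0.0007 -0.0005]
[-0.63944303  0.74029267  1.46886203  0.4847829   1.67871191 -1.06276341]
```

View pics/v7.png

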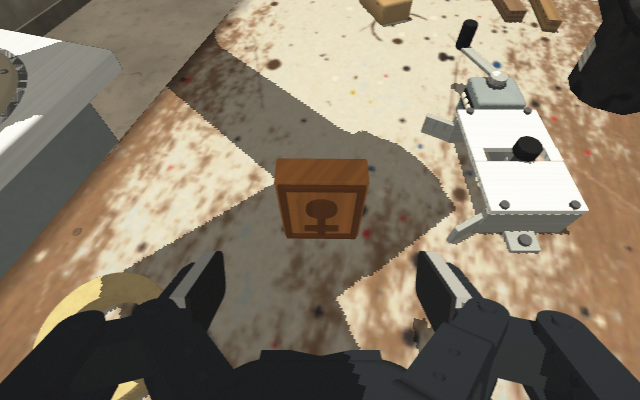

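The wrist picture shows the standing block (275–368, 158–240) with its round-headed relief face towards the tool, centred between the fingers at column 321. I'll go in and grip.

In the tool's units: 90 mm / 750 = 0.12, 85 mm / 750 = 0.1133.

```bash
echo '[[[0.0013, 0, 0.0467], [0, 0, 0]], [[0.0013, 0, 0.0867], [0, 0, 0]], [[0.0013, 0, 0.1133], [0, 0, 0]], [[0.0013, 0, 0.12], [0, 0, 0]], [[0.0013, 0, 0.12], [0, 0, 0]], [[0.0013, 0, 0.12], [0, 0, 0]]]' | python3 steer.py
echo '[[[0, 0, 0], [0, 0, 0]], [[0, 0, 0], [0, 0, 0]], [[0, 0, 0], [0, 0, 0]], [[0, 0, 0], [0, 0, 0]], [[0, 0, 0], [0, 0, 0]], [[0, 0, 0], [0, 0, 0]], [[0, 0, 0], [0, 0, 0]]]' | python3 steer.py 0.0 40
python3 - <<'E'
from h import *
c,i=snap("wrist","w8");cv2.imwrite("pics/v8.png",cv2.cvtColor(i,4))
s=ctrl.sense();print(s['eef_pos'],s['eef_pos']+155*rot(s['ee_rot']).apply([0,0,1]))
E
```

```text
time_s: 11.9
eef_pos: [507.7, -132.6, 149.8]
ee_rot: [-0.337, 0.543, 0.726, 0.254]
force: [0.2, -0.0, 0.4]
grip_width: 1.001
grip_force: 0.0
time_s: 12.6
eef_pos: [507.3, -132.7, 149.3]
ee_rot: [-0.337, 0.543, 0.725, 0.255]
force: [-0.1, -3.5, 5.1]
grip_width: 0.69
grip_force: 44.3
[ 507.32742791 -132.678201    149.30161933] [474.36325796 -18.62975798  49.64563033]
```

View pics/v8.png

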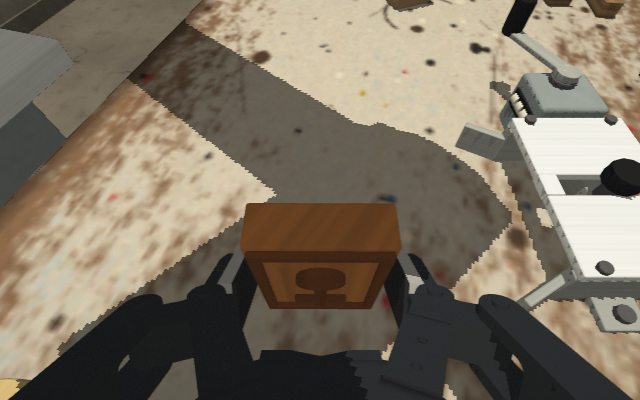

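The wrist picture shows the block held by its narrow sides (240–400, 205–308), relief face towards the tool, grip 58.7 mm wide. I'll lift it, then work out the arc for the turn.

In the tool's units: 69 mm / 750 = 0.092, -58 mm / 750 = -0.0773.

```bash
echo '[[[0, 0, 0], [0, 0, 0]], [[0.0133, 0, -0.0107], [0, 0, 0]], [[0.04, 0, -0.0333], [0, 0, 0]], [[0.0733, 0, -0.0613], [0, 0, 0]], [[0.092, 0, -0.0773], [0, 0, 0]], [[0.092, 0, -0.0773], [0, 0, 0]], [[0.092, 0, -0.0773], [0, 0, 0]]]' | python3 steer.py - 60
python3 - <<'E'
from h import *
s=ctrl.sense();r0=rot(s['ee_rot']);p0=s['eef_pos'];g0=p0+155*r0.apply([0,0,1]);g1=gw(-65,11.6,60)
print(g0,g1)
def pose(f):
    r=r0*R.from_rotvec([0,-np.pi/2*f,0]);return g0+(g1-g0)*f-155*r.apply([0,0,1]),r
for a,b,n in((0,6,6),(6,11,5)):
    pa,ra=pose(a/11)
    for k in range(a+1,b+1):
        p,_=pose(k/11);print(np.round(ra.inv().apply(p-pa)),round(-np.pi/2*(k-a)/11,3))
E
```

```text
time_s: 13.35
eef_pos: [506.7, -132.2, 238.5]
ee_rot: [-0.338, 0.543, 0.725, 0.254]
force: [-0.6, -0.5, -2.6]
grip_width: 0.687
grip_force: 64.7
[473.59520037 -18.22310725 138.86728703] [513.66943076  65.87584741  60.        ]
[21.  6. 11.] -0.143
[41. 11. 25.] -0.286
[60. 17. 42.] -0.428
[78. 23. 62.] -0.571
[94. 28. 85.] -0.714
[109.  34. 110.] -0.857
[28.  6.  9.] -0.143
[56. 11. 21.] -0.286
[83. 17. 36.] -0.428
[109.  23.  54.] -0.571
[133.  28.  74.] -0.714
```

In the tool's units: 110 mm / 750 = 0.1467, 109 mm / 750 = 0.1453, -0.857 rad / 3.1416 = -0.2728.

```bash
echo '[[[0.028, 0.008, 0.0147], [0, -0.0455, 0]], [[0.0547, 0.0147, 0.0333], [0, -0.091, 0]], [[0.08, 0.0227, 0.056], [0, -0.1362, 0]], [[0.104, 0.0307, 0.0827], [0, -0.1818, 0]], [[0.1253, 0.0373, 0.1133], [0, -0.2273, 0]], [[0.1453, 0.0453, 0.1467], [0, -0.2728, 0]]]' | python3 steer.py
echo '[[[0.0373, 0.008, 0.012], [0, -0.0455, 0]], [[0.0747, 0.0147, 0.028], [0, -0.091, 0]], [[0.1107, 0.0227, 0.048], [0, -0.1362, 0]], [[0.1453, 0.0307, 0.072], [0, -0.1818, 0]], [[0.1773, 0.0373, 0.0987], [0, -0.2273, 0]], [[0.1773, 0.0373, 0.0987], [0, -0.2273, 0]], [[0.1773, 0.0373, 0.0987], [0, -0.2273, 0]]]' | python3 steer.py
python3 - <<'E'
from h import *
s=ctrl.sense();r=rot(s['ee_rot']);z=r.apply([0,0,1]);print(s['joints'],s['eef_pos']+155*z,np.degrees(np.arcsin(z[2])),"U,V,Z of tool y",[r.apply([0,1,0])@q for q in(U,V,Z)])
rt=tilt(np.radians(130));togo(gw(-65,11.6,26)-155*rt.apply([0,0,1]),rt)
c,i=snap("wrist","w9");d,j=snap("scene","s3");u=np.int32(d.proj(gw(-65,0,40)))
v=np.hstack([i[:,120:520],cv2.resize(j[u[1]-50:u[1]+50,u[0]-50:u[0]+50],(400,400),interpolation=2)])
cv2.imwrite("pics/v9.png",cv2.cvtColor(v,4))
E
```

```text
time_s: 13.95
eef_pos: [495.8, 26.3, 250.6]
ee_rot: [-0.004, 0.6, 0.8, 0.004]
force: [-0.5, 0.4, -0.6]
grip_width: 0.686
grip_force: 64.7
time_s: 14.65
eef_pos: [485.3, 162.0, 178.9]
ee_rot: [0.272, 0.563, 0.753, -0.205]
force: [0.4, -0.1, -0.8]
grip_width: 0.688
grip_force: 64.7
[ 0.19651211  0.62670703  1.75477021 -0.91653938  0.93325712  0.54420187] [513.06290497  66.70531225  59.81365348] -50.20412048689371 U,V,Z of tool y [np.float64(0.9999984218141731), np.float64(-0.0006039588674234092), np.float64(-0.001670809040636878)]
shift [21.5  0.1 26.6] rv [-0.0017 -0.0036  0.0006]
```

View pics/v9.png

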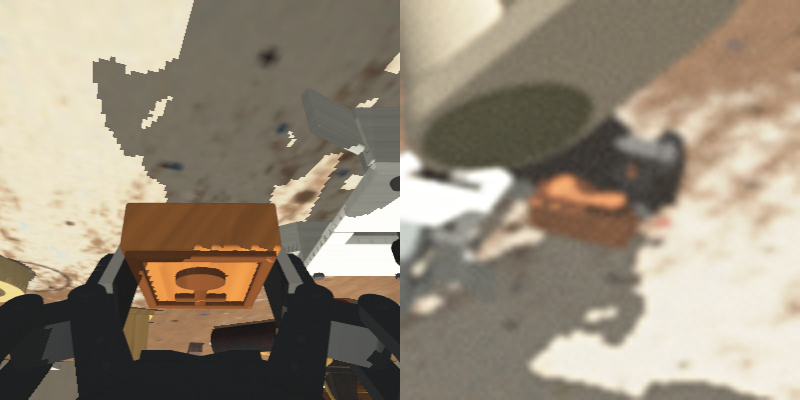

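Wrist and scene crops show the block held level, relief face up, ahead of the gate mouth, with no visible slip. I'll lower it with force checks.

In the tool's units: 28.6 mm / 750 = 0.0381, 26.6 mm / 750 = 0.0355, -0.003 rad / 3.1416 = -0.001.

```bash
echo '[[[0.0067, 0, 0.008], [0, -0.001, 0]], [[0.016, 0, 0.0187], [0, -0.001, 0]], [[0.024, 0, 0.0293], [0, -0.001, 0]], [[0.0287, 0, 0.0355], [0, -0.001, 0]], [[0.03, 0, 0.0371], [0, -0.001, 0]], [[0.0309, 0, 0.0381], [0, -0.001, 0]], [[0.0309, 0, 0.0381], [0, -0.001, 0]], [[0.0309, 0, 0.0381], [0, -0.001, 0]]]' | python3 steer.py
echo '[[[0.0008, 0, 0.0011], [0, 0, 0]], [[0.0008, 0, 0.0011], [0, 0, 0]], [[0.0017, 0, 0.002], [0, 0, 0]], [[0.0017, 0, 0.002], [0, 0, 0]], [[0.0017, 0, 0.002], [0, 0, 0]]]' | python3 steer.py
python3 -c "
from h import *
s=ctrl.sense();print(s['eef_pos']+155*rot(s['ee_rot']).apply([0,0,1]),s['wrist_torque'])"
```

```text
time_s: 15.55
eef_pos: [485.9, 161.5, 143.3]
ee_rot: [0.275, 0.564, 0.751, -0.205]
force: [0.4, -0.3, -1.5]
grip_width: 0.685
grip_force: 64.7
time_s: 16.05
eef_pos: [485.9, 161.5, 141.1]
ee_rot: [0.275, 0.564, 0.751, -0.205]
force: [-1.2, 0.1, -1.6]
grip_width: 0.69
grip_force: 64.7
[514.12866521  65.58371482  22.61381417] [ 0.47838508  0.14400505 -0.02369873]
```

In the tool's units: 0.8 mm / 750 = 0.0011, 0.6 mm / 750 = 0.0008.

```bash
echo '[[[0.0008, 0, 0.0011], [0, 0, 0]], [[0.0008, 0, 0.0011], [0, 0, 0]], [[0.0008, 0, 0.0011], [0, 0, 0]]]' | python3 steer.py
echo '[[[0.0004, 0, 0.0005], [0, 0, 0]], [[0.0004, 0, 0.0005], [0, 0, 0]], [[0.0004, 0, 0.0005], [0, 0, 0]]]' | python3 steer.py
echo '[[[0.0004, 0, 0.0005], [0, 0, 0]], [[0.0004, 0, 0.0005], [0, 0, 0]], [[0.0004, 0, 0.0005], [0, 0, 0]]]' | python3 steer.py
python3 -c "
from h import *
s=ctrl.sense();print(s['eef_pos']+155*rot(s['ee_rot']).apply([0,0,1]),s['wrist_torque'])"
```

```text
time_s: 16.35
eef_pos: [485.9, 161.4, 140.1]
ee_rot: [0.275, 0.564, 0.751, -0.205]
force: [0.2, 0.0, -1.1]
grip_width: 0.687
grip_force: 64.7
time_s: 16.65
eef_pos: [485.9, 161.4, 139.7]
ee_rot: [0.275, 0.564, 0.751, -0.205]
force: [-0.2, 0.3, 0.4]
grip_width: 0.688
grip_force: 64.8
time_s: 16.95
eef_pos: [485.9, 161.4, 139.6]
ee_rot: [0.276, 0.564, 0.751, -0.205]
force: [-2.0, 2.1, 6.6]
grip_width: 0.686
grip_force: 65.5
[514.25327682  65.46456803  21.20233798] [-0.02925672  0.47380771 -0.22493388]
```

In the tool's units: -180 mm / 750 = -0.24, -160 mm / 750 = -0.2133.

```bash
echo '[[[0, 0, 0], [0, 0, 0]], [[0, 0, 0], [0, 0, 0]], [[0, 0, 0], [0, 0, 0]], [[0, 0, 0], [0, 0, 0]], [[0, 0, 0], [0, 0, 0]]]' | python3 steer.py 1.0
echo '[[[0, 0, -0.0133], [0, 0, 0]], [[0, 0, -0.0533], [0, 0, 0]], [[0, 0, -0.1067], [0, 0, 0]], [[0, 0, -0.16], [0, 0, 0]], [[0, 0, -0.2133], [0, 0, 0]], [[0, 0, -0.24], [0, 0, 0]], [[0, 0, -0.24], [0, 0, 0]]]' | python3 steer.py
python3 - <<'E'
from h import *
togo(gw(-60,40,400),down(th))
c,i=snap("wrist","w10");cv2.imwrite("pics/v10.png",cv2.cvtColor(i,4));print(ctrl.sense()['joints'])
for n,q in dict(c=(0,0,23),a=(-38,-30,23),b=(38,30,23)).items(): print(c.proj(gw(-65+q[1],q[0],q[2])))
E
```

```text
time_s: 17.45
eef_pos: [485.9, 161.3, 139.0]
ee_rot: [0.275, 0.564, 0.751, -0.205]
force: [0.3, -0.3, -0.1]
grip_width: 0.995
grip_force: 0.0
time_s: 18.15
eef_pos: [452.5, 274.4, 279.1]
ee_rot: [0.277, 0.563, 0.752, -0.203]
force: [0.8, 0.0, -0.0]
grip_width: 0.999
grip_force: 0.0
shift [-222.3    5.4   29.2] rv [ 0.0066  0.7    -0.0015]
[ 0.42191194  0.5129755   1.61647038 -0.74484568  1.23075299  0.47549903]
[317.00386544 186.07977951]
[289.75758199 206.09628443]
[350.14614028 161.73177958]
```

In the tool's units: -222 mm / 750 = -0.296, -180 mm / 750 = -0.24, 0.7 rad / 3.1416 = 0.2228.

```bash
echo '[[[-0.06, 0.0013, 0.008], [0, 0.0446, 0]], [[-0.12, 0.0027, 0.016], [0, 0.0891, 0]], [[-0.18, 0.004, 0.024], [0, 0.1337, 0]], [[-0.24, 0.0053, 0.032], [0, 0.1783, 0]], [[-0.296, 0.0067, 0.0387], [0.0016, 0.2228, 0]], [[-0.296, 0.0067, 0.0387], [0.0016, 0.2228, 0]], [[-0.296, 0.0067, 0.0387], [0.0016, 0.2228, 0]]]' | python3 steer.py
python3 - <<'E'
from h import *
c,i=snap("wrist","w11");cv2.imwrite("pics/v11.png",cv2.cvtColor(i,4))
o=cv2.cvtColor(i,cv2.COLOR_RGB2HSV);m=cv2.inRange(o,(6,140,60),(19,255,255));u=np.int32(c.proj(gw(-65,0,23)));print(u)
W=np.zeros_like(m);W[u[1]-70:u[1]+70,u[0]-60:u[0]+60]=255;m=cv2.morphologyEx(m&W,cv2.MORPH_CLOSE,np.ones((5,5)))
k=max(cv2.findContours(m,0,1)[0],key=cv2.contourArea);r=cv2.minAreaRect(k);print(r,cv2.contourArea(k))
for q in cv2.boxPoints(r):
    p=c.plane(q,23)-G0;print(q,p@U,p@V)
v=cv2.resize(i[u[1]-100:u[1]+100,u[0]-90:u[0]+176],None,fx=3,fy=3,interpolation=2);cv2.imwrite("pics/v12.png",cv2.cvtColor(v,4))
E
```

```text
time_s: 18.9
eef_pos: [510.5, 92.1, 396.4]
ee_rot: [-0.001, 0.602, 0.799, -0.002]
force: [-0.2, 0.8, -1.1]
grip_width: 0.998
grip_force: 0.0
[317 202]
((318.5, 198.5), (67.0, 53.0), 90.0) 3441.5
[292. 165.] -91.53620608451867 42.57807845794647
[345. 165.] -34.928155450102814 42.30662000896277
[345. 232.] -33.65782884161655 -35.03767376786774
[292. 232.] -93.90633957573081 -34.80596150415189
```

View pics/v12.png

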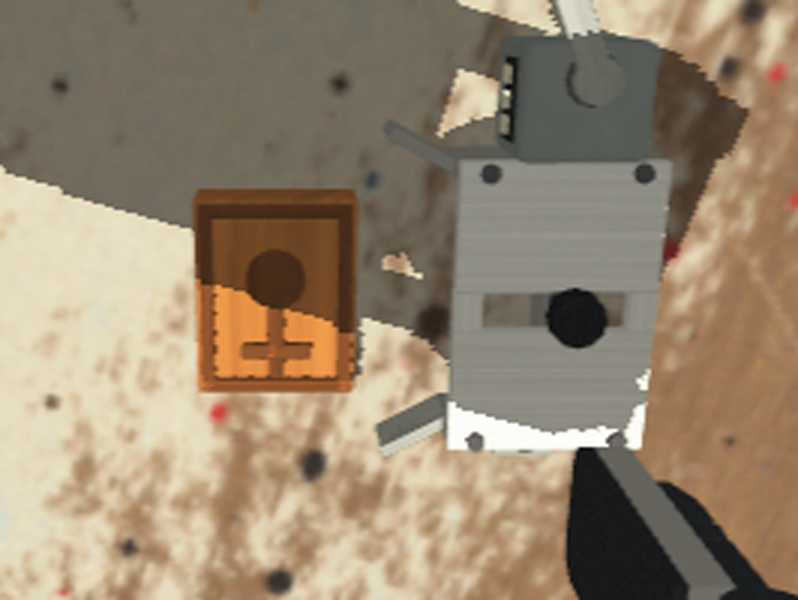

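The crop shows the block lying face up and parallel to the gate (195–357, 203–391), head towards +y, centred about 1 mm off the passage middle. That makes 11 pictures viewed, one over the limit of 10, so I'll view no more and work from numbers.

Run:
```python
from h import *
togo(gw(-135,1,260),down(th+np.pi/2))
```

```text
shift [-37.8 -73.5 136.5] rv [-0.0055 -0.0031 -1.5756]
```

In the tool's units: 136 mm / 750 = 0.1813, 110 mm / 750 = 0.1467, -1.2 rad / 3.1416 = -0.382.

```bash
echo '[[[-0.0067, -0.0133, 0], [0, 0, -0.0477]], [[-0.0133, -0.0267, 0], [0, 0, -0.0955]], [[-0.02, -0.04, 0.0133], [0, 0, -0.1432]], [[-0.0267, -0.0533, 0.04], [0, 0, -0.191]], [[-0.0333, -0.0667, 0.0733], [0, 0, -0.2387]], [[-0.04, -0.08, 0.1067], [0, 0, -0.2865]], [[-0.0453, -0.0907, 0.1467], [0, 0, -0.3342]], [[-0.0507, -0.0973, 0.1813], [0, 0, -0.382]]]' | python3 steer.py 0.4 60
echo '[[[0, 0, 0], [0, 0, -0.0477]], [[0, 0, 0], [0, 0, -0.0955]], [[0, 0, 0], [0, 0, -0.1194]], [[0, 0, 0], [0, 0, -0.1194]], [[0, 0, 0], [0, 0, -0.1194]]]' | python3 steer.py
python3 -c "
from h import *
togo(gw(-135,1,178),down(th+np.pi/2))"
```

```text
time_s: 19.75
eef_pos: [449.2, 37.3, 259.5]
ee_rot: [-0.003, 0.04, 0.999, -0.001]
force: [0.3, 0.5, -0.5]
grip_width: 0.401
grip_force: 0.0
time_s: 20.25
eef_pos: [450.2, 37.0, 261.2]
ee_rot: [-0.002, -0.143, 0.99, -0.001]
force: [0.6, -0.6, -0.3]
grip_width: 0.403
grip_force: 0.0
shift [ 0.6 -0.7 83.2] rv [-0.0008 -0.0041 -0.    ]
```

In the tool's units: 83 mm / 750 = 0.1107, 78 mm / 750 = 0.104, -0.004 rad / 3.1416 = -0.0013.

```bash
echo '[[[0, 0, 0.0467], [0, -0.0013, 0]], [[0, -0.0013, 0.0867], [0, -0.0013, 0]], [[0, -0.0013, 0.104], [0, -0.0013, 0]], [[0, -0.0013, 0.1107], [0, -0.0013, 0]], [[0, -0.0013, 0.1107], [0, -0.0013, 0]], [[0, -0.0013, 0.1107], [0, -0.0013, 0]]]' | python3 steer.py
echo '[[[-0.008, 0, 0], [0, 0, 0]], [[-0.016, 0, 0], [0, 0, 0]], [[-0.024, 0, 0], [0, 0, 0]], [[-0.032, 0, 0], [0, 0, 0]], [[-0.0373, 0, 0], [0, 0, 0]], [[-0.0427, 0, 0], [0, 0, 0]], [[-0.048, 0, 0], [0, 0, 0]], [[-0.0533, 0, 0], [0, 0, 0]]]' | python3 steer.py
python3 - <<'E'
from h import *
s=ctrl.sense();d=s['eef_pos']-G0;print(d@U,d@V,s['force']@U,s['force']@V)
r=rot(s['ee_rot']);print((r.inv()*down(th+np.pi/2)).as_rotvec())
c,i=snap("wrist","w13");t,j=snap("top","t3")
for n,cc,im in(("w",c,i),("t",t,j)):
    m=cv2.inRange(cv2.cvtColor(im,cv2.COLOR_RGB2HSV),(6,140,60),(19,255,255));u=np.int32(cc.proj(gw(-55,0,23)));W=np.zeros_like(m);W[max(0,u[1]-60):u[1]+60,max(0,u[0]-60):u[0]+60]=255;m=cv2.morphologyEx(m&W,cv2.MORPH_CLOSE,np.ones((3,3)))
    k=max(cv2.findContours(m,0,1)[0],key=cv2.contourArea);rr=cv2.minAreaRect(k);print(n,u,rr)
    for q in cv2.boxPoints(rr): p=cc.plane(q,23)-G0;print(np.round([p@U,p@V],1))
E
```

```text
time_s: 20.85
eef_pos: [451.0, 35.2, 179.5]
ee_rot: [0.001, -0.143, 0.99, -0.001]
force: [-0.6, -0.5, 0.0]
grip_width: 0.401
grip_force: 0.0
time_s: 21.65
eef_pos: [489.4, 46.5, 178.9]
ee_rot: [0.001, -0.143, 0.99, -0.0]
force: [-0.0, -0.2, 0.2]
grip_width: 0.395
grip_force: 0.2
-93.79231870939671 -0.1286003284100174 -0.06475858516266449 -0.18444677804891868
[-0.0008587   0.0011746   0.00062103]
w [318 346] ((320.0, 320.0), (68.0, 102.0), 90.0)
[-87.2 -21.5]
[-87.3  23.1]
[-51.   24.8]
[-50.9 -23.1]Traceback (most recent call last):
  File "<stdin>", line 7, in <module>
ValueError: max() iterable argument is empty
```

In the tool's units: -44 mm / 750 = -0.0587, -40 mm / 750 = -0.0533.

```bash
echo '[[[-0.0067, 0, 0], [0, 0, 0]], [[-0.0147, 0, 0], [0, 0, 0]], [[-0.0227, 0, 0], [0, 0, 0]], [[-0.0307, 0, 0], [0, 0, 0]], [[-0.0387, 0, 0], [0, 0, 0]], [[-0.0467, 0, 0], [0, 0, 0]], [[-0.0533, 0, 0], [0, 0, 0]], [[-0.0587, 0, 0], [0, 0, 0]]]' | python3 steer.py
echo '[[[-0.0027, 0, 0], [0, 0, 0]], [[-0.0053, 0, 0], [0, 0, 0]], [[-0.008, 0, 0], [0, 0, 0]], [[-0.008, 0, 0], [0, 0, 0]]]' | python3 steer.py
python3 - <<'E'
from h import *
s=ctrl.sense();d=s['eef_pos']-G0;print(d@U,d@V,s['force']@U,s['force']@V)
E
```

```text
time_s: 22.55
eef_pos: [531.7, 59.0, 179.0]
ee_rot: [0.001, -0.143, 0.99, -0.0]
force: [-1.0, -0.8, 0.3]
grip_width: 0.402
grip_force: 0.4
time_s: 22.95
eef_pos: [537.2, 60.6, 179.0]
ee_rot: [0.001, -0.143, 0.99, -0.0]
force: [-0.2, -0.1, -0.0]
grip_width: 0.402
grip_force: 0.0
-43.889107688457244 -0.1294280785557071 -0.1939443968583377 -0.010817041549047104
```

Continue in 1 mm steps, with force checks.

In the tool's units: -3 mm / 750 = -0.004, -2 mm / 750 = -0.0027.

```bash
echo '[[[-0.0013, 0, 0], [0, 0, 0]], [[-0.0027, 0, 0], [0, 0, 0]], [[-0.004, 0, 0], [0, 0, 0]], [[-0.004, 0, 0], [0, 0, 0]]]' | python3 steer.py | grep -E "eef|force"
echo '[[[-0.0013, 0, 0], [0, 0, 0]], [[-0.0027, 0, 0], [0, 0, 0]], [[-0.0027, 0, 0], [0, 0, 0]]]' | python3 steer.py | grep -E "eef|force"
echo '[[[-0.0007, 0, 0], [0, 0, 0]], [[-0.0013, 0, 0], [0, 0, 0]], [[-0.0013, 0, 0], [0, 0, 0]]]' | python3 steer.py | grep -E "eef|force"
```

```text
eef_pos: [540.1, 61.4, 179.1]
force: [0.7, 0.8, -0.6]
grip_force: 0.0
eef_pos: [542.0, 62.0, 179.0]
force: [-0.5, -0.0, -1.6]
grip_force: 0.0
eef_pos: [542.9, 62.3, 179.0]
force: [-0.7, -0.2, -0.5]
grip_force: 0.1
```

In the tool's units: -1 mm / 750 = -0.0013, -0.5 mm / 750 = -0.0007.

```bash
echo '[[[-0.0007, 0, 0], [0, 0, 0]], [[-0.0013, 0, 0], [0, 0, 0]], [[-0.0013, 0, 0], [0, 0, 0]]]' | python3 steer.py | grep -E "eef|force"
```

```text
eef_pos: [543.9, 62.5, 179.0]
force: [-0.1, 0.9, 0.0]
grip_force: 0.1
```

In the tool's units: -1 mm / 750 = -0.0013, -0.5 mm / 750 = -0.0007.

```bash
for k in 1 2; do :; done
echo '[[[-0.0007, 0, 0], [0, 0, 0]], [[-0.0013, 0, 0], [0, 0, 0]], [[-0.0013, 0, 0], [0, 0, 0]]]' | python3 steer.py | grep -E "eef|force"
echo '[[[-0.0007, 0, 0], [0, 0, 0]], [[-0.0013, 0, 0], [0, 0, 0]], [[-0.0013, 0, 0], [0, 0, 0]]]' | python3 steer.py | grep -E "eef|force"
```

```text
eef_pos: [544.4, 62.7, 179.0]
force: [-4.5, -2.4, 3.1]
grip_force: 2.6
eef_pos: [544.9, 62.9, 178.9]
force: [-10.7, -2.8, 6.9]
grip_force: 5.4
```

In the tool's units: -1 mm / 750 = -0.0013, -0.5 mm / 750 = -0.0007.

```bash
echo '[[[-0.0007, 0, 0], [0, 0, 0]], [[-0.0013, 0, 0], [0, 0, 0]], [[-0.0013, 0, 0], [0, 0, 0]]]' | python3 steer.py | grep -E "eef|force"
```

```text
eef_pos: [545.3, 63.0, 178.9]
force: [-15.2, -6.8, 10.1]
grip_force: 8.2
```

The block is seated on the stop at about 17 N. Back off, rise and check by numbers.

In the tool's units: -150 mm / 750 = -0.2, -120 mm / 750 = -0.16.

```bash
echo '[[[0.0067, 0, 0], [0, 0, 0]], [[0.02, 0, 0], [0, 0, 0]], [[0.0533, 0, 0], [0, 0, 0]], [[0.08, 0, -0.04], [0, 0, 0]], [[0.0933, 0, -0.1], [0, 0, 0]], [[0.1067, 0, -0.16], [0, 0, 0]], [[0.1067, 0, -0.2], [0, 0, 0]], [[0.1067, 0, -0.2], [0, 0, 0]]]' | python3 steer.py 0.0 20
python3 - <<'E'
from h import *
c,i=snap("wrist","w14");t,j=snap("top","t4")
s=ctrl.sense();d=s['eef_pos']-G0;print(d@U,d@V,d[2])
for n,cc,im in(("w",c,i),("t",t,j)):
    print(n,cc.proj(gw(-25,-38,23)),cc.proj(gw(-25,38,23)))
    m=cv2.inRange(cv2.cvtColor(im,cv2.COLOR_RGB2HSV),(6,150,60),(19,255,255));poly=np.int32([cc.proj(gw(*q,23)) for q in((-45,-55),(8,-55),(8,55),(-45,55))]);W=np.zeros_like(m);cv2.fillPoly(W,[poly],255);m&=W
    cs=cv2.findContours(m,0,1)[0]
    if cs:
        rr=cv2.minAreaRect(max(cs,key=cv2.contourArea));print(rr)
        for q in cv2.boxPoints(rr): p=cc.plane(q,23)-G0;print(np.round([p@U,p@V],1))
togo(gw(-25,133,231),down(th+np.pi/2))
E
```

```text
time_s: 25.95
eef_pos: [470.1, 40.8, 333.0]
ee_rot: [0.005, -0.143, 0.99, -0.002]
force: [-0.3, -0.2, -0.7]
grip_width: 0.001
grip_force: 0.0
-114.31091492710836 0.04061373911012638 328.9975121262909
w [281.13746953 269.38829422] [360.07428772 269.72506007]
((357.1538391113281, 269.76922607421875), (20.788311004638672, 5.491251468658447), 78.69007110595703)
[-35.3  30.3]
[-36.4  35.4]
[-14.4  40.2]
[-13.2  35. ]
t [327.82752458 198.88751939] [300.90988473 206.80140952]
((317.5, 194.5), (1.4142135381698608, 0.0), -135.0)
[ -7.2 -15.5]
[ -7.2 -15.5]
[ -3.8 -13.6]
[ -3.8 -13.6]
shift [-89.1 133.   98. ] rv [-0.0014  0.0027  0.0007]
```

Run:
```python
from h import *
c,i=load("w14")
h=cv2.cvtColor(i,cv2.COLOR_BGR2HSV)
for u in(290,305,320,335,350): print(u,[(r,*h[r,u].tolist()) for r in range(236,296,3)])
r=262
print([(u,*h[r,u].tolist()) for u in range(268,376,4)])
```

```text
290 [(236, 18, 55, 102), (239, 19, 59, 104), (242, 20, 58, 105), (245, 19, 53, 105), (248, 21, 55, 97), (251, 19, 64, 96), (254, 30, 13, 40), (257, 110, 26, 30), (260, 135, 19, 27), (263, 100, 28, 27), (266, 105, 18, 28), (269, 90, 27, 28), (272, 105, 17, 30), (275, 105, 19, 27), (278, 120, 18, 29), (281, 105, 38, 27), (284, 90, 28, 27), (287, 100, 26, 29), (290, 105, 36, 28), (293, 90, 9, 28)]
305 [(236, 16, 62, 99), (239, 20, 54, 100), (242, 22, 47, 104), (245, 18, 43, 102), (248, 23, 26, 87), (251, 20, 18, 84), (254, 26, 19, 93), (257, 23, 21, 95), (260, 23, 22, 94), (263, 21, 19, 93), (266, 23, 22, 94), (269, 26, 19, 94), (272, 30, 19, 93), (275, 21, 19, 94), (278, 120, 18, 29), (281, 100, 28, 27), (284, 90, 18, 28), (287, 90, 27, 28), (290, 90, 29, 26), (293, 120, 19, 27)]
320 [(236, 20, 47, 109), (239, 45, 22, 23), (242, 90, 10, 25), (245, 0, 0, 23), (248, 30, 22, 23), (251, 0, 0, 23), (254, 105, 21, 24), (257, 90, 35, 22), (260, 120, 11, 24), (263, 135, 20, 25), (266, 60, 11, 24), (269, 120, 21, 24), (272, 150, 10, 26), (275, 135, 21, 24), (278, 90, 9, 28), (281, 45, 18, 29), 
[... 685 characters left out ...]
 90, 18, 28), (272, 120, 9, 28), (275, 100, 28, 27), (278, 108, 44, 29), (281, 100, 31, 25), (284, 110, 26, 30), (287, 110, 26, 30), (290, 90, 28, 27), (293, 110, 28, 27)]
[(268, 18, 59, 95), (272, 19, 65, 94), (276, 23, 49, 104), (280, 20, 48, 106), (284, 16, 75, 99), (288, 12, 127, 62), (292, 110, 28, 27), (296, 100, 28, 27), (300, 110, 27, 28), (304, 25, 18, 83), (308, 26, 22, 94), (312, 23, 21, 95), (316, 30, 20, 76), (320, 120, 11, 23), (324, 18, 21, 61), (328, 26, 19, 93), (332, 30, 19, 92), (336, 25, 17, 89), (340, 110, 26, 29), (344, 120, 18, 29), (348, 120, 18, 28), (352, 10, 75, 41), (356, 13, 170, 93), (360, 19, 54, 104), (364, 20, 48, 107), (368, 21, 46, 106), (372, 20, 53, 106)]
```

In the tool's units: 133 mm / 750 = 0.1773, 105 mm / 750 = 0.14, 0.002 rad / 3.1416 = 0.0006.

```bash
echo '[[[-0.0267, 0.0467, 0.0133], [0, 0, 0]], [[-0.06, 0.0933, 0.0267], [0, 0, 0]], [[-0.0933, 0.14, 0.04], [0, 0, 0]], [[-0.1187, 0.1773, 0.04], [0, 0.0006, 0]], [[-0.1187, 0.1773, 0.04], [0, 0.0006, 0]], [[-0.1187, 0.1773, 0.04], [0, 0.0006, 0]]]' | python3 steer.py
python3 - <<'E'
from h import *
c,i=snap("wrist","w15");
h=cv2.cvtColor(i,cv2.COLOR_RGB2HSV);m=cv2.inRange(h,(6,140,50),(19,255,255))
poly=np.int32([c.proj(gw(*q,23)) for q in((-60,-60),(10,-60),(10,60),(-60,60))]);W=np.zeros_like(m);cv2.fillPoly(W,[poly],255);m&=W;m=cv2.morphologyEx(m,cv2.MORPH_OPEN,np.ones((3,3)))
k=max(cv2.findContours(m,0,1)[0],key=cv2.contourArea);print(poly.tolist(),cv2.contourArea(k))
for q in cv2.approxPolyDP(k,2.5,True)[:,0]: 
    p=c.plane(q,23)-G0;b=c.plane(q,0)-G0;print(q,np.round([p@U,p@V],1),np.round([b@U,b@V],1))
print(c.proj(gw(19,133,73)),ctrl.sense()['joints']);togo(gw(-25,133,231),down(th+np.pi/2))
E
```

```text
time_s: 26.65
eef_pos: [517.3, 193.9, 297.2]
ee_rot: [-0.002, -0.144, 0.99, -0.001]
force: [0.5, -0.4, -0.2]
grip_width: -0.0
grip_force: 0.0
[[61, 150], [80, 237], [228, 237], [221, 151]] 3832.5
[106 196] [-24.8 -32.9] [-17.9 -48.7]
[111 228] [  2.  -33.8] [ 11.5 -49.7]
[210 227] [ 0.9 45.9] [10.2 37.5]
[206 190] [-30.   45.7] [-23.5  37.3]
[118 190] [-29.7 -22.7] [-23.3 -37.6]
[317.9390885  280.61806273] [ 1.45451214e-01  4.76634988e-01  1.55508714e+00 -1.34731708e-03
  1.11247718e+00 -1.71175982e+00]
shift [-0.8  0.3 66.7] rv [-0.0008 -0.0028  0.0008]
```

The block's near side measures at gate x ≈ −24, centred, and square within about 0.003 rad. It is home. Next the lever.

In the tool's units: 66 mm / 750 = 0.088, 55 mm / 750 = 0.0733, -0.003 rad / 3.1416 = -0.001.

```bash
echo '[[[0, 0, 0.04], [0, 0, 0]], [[0, 0, 0.0733], [0, -0.001, 0]], [[0, 0, 0.088], [0, -0.001, 0]], [[0, 0, 0.088], [0, -0.001, 0]]]' | python3 steer.py | grep -E "eef|force"
echo '[[[-0.0133, 0, 0], [0, 0, 0]], [[-0.0267, 0, 0], [0, 0, 0]], [[-0.0373, 0, 0], [0, 0, 0]], [[-0.048, 0.0013, 0], [0, 0, 0]], [[-0.0587, 0.0027, 0], [0, 0, 0]], [[-0.0667, 0.0027, 0], [0, 0, 0]], [[-0.0747, 0.0027, 0], [0, 0, 0]], [[-0.08, 0.0027, 0], [0, 0, 0]]]' | python3 steer.py | grep -E "eef|force"
echo '[[[-0.0027, 0, 0], [0, 0, 0]], [[-0.0053, 0, 0], [0, 0, 0]], [[-0.0067, 0, 0], [0, 0, 0]], [[-0.0067, 0, 0], [0, 0, 0]]]' | python3 steer.py | grep -E "eef|force"
python3 -c "
from h import *
s=ctrl.sense();d=s['eef_pos']-G0;print(d@U,d@V,s['force']@U)"
```

```text
eef_pos: [517.2, 192.7, 231.8]
force: [0.5, -0.9, 0.9]
grip_force: 0.0
eef_pos: [574.8, 212.4, 233.1]
force: [-3.6, -2.2, 2.2]
grip_force: 2.0
eef_pos: [579.3, 213.4, 233.0]
force: [-2.8, -2.9, 2.1]
grip_force: 2.2
39.60964891544151 134.61864781461603 -3.5207118897816443
```

In the tool's units: -3 mm / 750 = -0.004, -2 mm / 750 = -0.0027.

```bash
echo '[[[-0.0013, 0, 0], [0, 0, 0]], [[-0.0027, 0, 0], [0, 0, 0]], [[-0.004, 0, 0], [0, 0, 0]], [[-0.004, 0, 0], [0, 0, 0]]]' | python3 steer.py | grep -E "eef|force"
echo '[[[-0.0013, 0, 0], [0, 0, 0]], [[-0.0027, 0, 0], [0, 0, 0]], [[-0.0027, 0, 0], [0, 0, 0]]]' | python3 steer.py | grep -E "eef|force"
```

```text
eef_pos: [582.1, 214.2, 232.9]
force: [-4.4, -4.3, 1.3]
grip_force: 2.5
eef_pos: [583.5, 214.5, 232.7]
force: [-10.2, -6.5, 5.4]
grip_force: 5.9
```

The force jumped to 12 N, so the lever is on its stop. Retreat, letting it spring back.

In the tool's units: 75 mm / 750 = 0.1, -66 mm / 750 = -0.088.

```bash
echo '[[[0, 0, 0], [0, 0, 0]], [[0.0133, 0, 0], [0, 0, 0]], [[0.0293, 0, 0], [0, 0, 0]], [[0.0453, 0, 0], [0, 0, 0]], [[0.0613, 0, 0], [0, 0, 0]], [[0.08, 0, 0], [0, 0, 0]], [[0.1, 0, -0.02], [0, 0, 0]], [[0.1, 0, -0.088], [0, 0, 0]]]' | python3 steer.py | grep -E "time|eef|force"
echo '[[[0.0067, 0, -0.0133], [0, 0, 0]], [[0.0067, 0, -0.0133], [0, 0, 0]], [[0.0067, 0, -0.0133], [0, 0, 0]]]' | python3 steer.py | grep -E "eef|force"
python3 - <<'E'
from h import *
c,i=snap("wrist","w16")
h=cv2.cvtColor(i,cv2.COLOR_RGB2HSV);m=cv2.inRange(h,(6,140,50),(19,255,255))
poly=np.int32([c.proj(gw(*q,23)) for q in((-60,-60),(10,-60),(10,60),(-60,60))]);W=np.zeros_like(m);cv2.fillPoly(W,[poly],255);m=cv2.morphologyEx(m&W,cv2.MORPH_OPEN,np.ones((3,3)))
k=max(cv2.findContours(m,0,1)[0],key=cv2.contourArea)
for q in cv2.approxPolyDP(k,2.5,True)[:,0]:
    p=c.plane(q,23)-G0;b=c.plane(q,0)-G0;print(q,np.round([p@U,p@V],1),np.round([b@U,b@V],1))
t,j=snap("top","t5");u=t.proj(gw(19,133,73));g=j.max(2)
b=np.uint8(g<60);n,_,st,ce=cv2.connectedComponentsWithStats(b)
print("lever rest px",u,"at stop px",t.proj(gw(61,133,73)),[(st[q][4],ce[q].round(1)) for q in range(1,n) if np.hypot(*(ce[q]-u))<25 and st[q][4]>8])
c1,i1=load("top0") if 0 else (t,cv2.imread("pics/top0.png"));b=np.uint8(i1.max(2)<60);n,_,st,ce=cv2.connectedComponentsWithStats(b)
print("start",[(st[q][4],ce[q].round(1)) for q in range(1,n) if np.hypot(*(ce[q]-u))<25 and st[q][4]>8])
E
```

```text
time_s: 29.8
eef_pos: [510.3, 193.6, 294.9]
force: [0.4, 1.0, 0.3]
grip_force: 0.0
eef_pos: [507.1, 192.6, 307.1]
force: [-0.3, 0.0, -0.8]
grip_force: 0.0
[114 202] [-25.6 -32.6] [-18.1 -48. ]
[119 234] [  2.7 -33.5] [ 12.8 -49. ]
[213 232] [ 0.7 45.8] [10.6 37.6]
[209 197] [-30.   45.5] [-23.   37.2]
[126 196] [-30.8 -21.9] [-23.7 -36.3]
lever rest px [260.2793541  198.64354892] at stop px [256.00423447 183.40658142] []
start [(np.int32(16), array([262.5, 199.9]))]
```

In the tool's units: -240 mm / 750 = -0.32, -200 mm / 750 = -0.2667.

```bash
echo '[[[0.04, -0.04, -0.0133], [0, 0, 0]], [[0.08, -0.0933, -0.0267], [0, 0, 0]], [[0.12, -0.1533, -0.04], [0, 0, 0]], [[0.1467, -0.2133, -0.0533], [0, 0, 0]], [[0.16, -0.2667, -0.0533], [0, 0, 0]], [[0.16, -0.32, -0.0533], [0, 0, 0]], [[0.16, -0.32, -0.0533], [0, 0, 0]], [[0.16, -0.32, -0.0533], [0, 0, 0]]]' | python3 steer.py | grep -E "time|eef|force"
python3 - <<'E'
from h import *
t,j=snap("top","t6");j0=cv2.cvtColor(cv2.imread("pics/top0.png"),4)
for n,im in(("start",j0),("now",j)):
    b=np.uint8(im.max(2)<60);k,_,st,ce=cv2.connectedComponentsWithStats(b);print(n,[(st[q][4],ce[q].round(1)) for q in range(1,k) if np.hypot(*(ce[q]-[261,199]))<25 and st[q][4]>5])
d=np.abs(j.astype(int)-j0).max(2);print("diff near knob",d[190:208,252:272].mean(),"rest of lever",d[175:190,250:268].mean())
m=cv2.inRange(cv2.cvtColor(j,cv2.COLOR_RGB2HSV),(6,150,60),(15,255,255));ys,xs=np.nonzero(m[190:225,290:340]);print(len(xs),xs.mean()+290 if len(xs) else 0,ys.mean()+190 if len(xs) else 0,t.proj(gw(-12,0,23)))
for n,q,z in[("tape",(390,272),45),("tin",(396,138),30),("cork",(211,237),25),("rack",(456,219),40)]: print(n,d[q[1]-z//2:q[1]+z//2,q[0]-z//2:q[0]+z//2].mean().round(1))
E
```

```text
time_s: 31.0
eef_pos: [459.9, -72.1, 346.8]
force: [0.2, 0.0, 0.5]
grip_force: 0.0
start [(np.int32(16), array([262.5, 199.9]))]
now [(np.int32(18), array([262.3, 199.9]))]
diff near knob 4.613888888888889 rest of lever 4.318518518518519
202 314.0792079207921 198.93564356435644 [313.03780998 198.28529942]
tape 59.5
tin 3.9
cork 4.2
rack 13.5
```

```bash
python3 -c "
from rig import ctrl
print(ctrl.finish_job())"
```

```text
the job is handed in; nothing more can be done
None
```

I handed the job in at about 31 s, and no verdict came back: the block measured home and square against the head stop, the lever was pushed onto its stop (judged by a jump in force) and is back at rest, I saw no sign of the bystanders moving (the tape roll and short block could not be confirmed by image), and I viewed 11 pictures, one over the limit of 10.

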